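Take the left-hand cap off a gas cylinder

ROBOT

A 7-joint arm with a two-finger parallel gripper is mounted at the origin on the work surface. World frame = base frame: x ahead of the robot, y to its left, z up, the work surface at z = 0. Lengths are in mm, angles in rad, forces in N, time in s.
With the tool pointing down it reaches from about 425 to 875 mm from the base axis. Payload 8.4 kg.
Tool frame: the origin (TCP) lies at the very end of the fingers, on their centre line; the grasp point (between the pads) lies arm.pinch_z behind it (arm.pinch_z is the distance from the TCP to the grasp point, in mm); z points along the fingers, x is the direction in which the jaws open and shut, and the axes are right-handed (so a half turn about z gives the same grasp; the last joint's range is limited). The gripper opens to 85 mm and grips with 20 to 120 N. Pads are 22 mm wide; open, the fingers measure 114 mm over their backs; the gripper's body (76 mm by 85 mm) begins 54 mm behind the grasp point. The pads swing forward as they close: fully open they stand 13 mm farther back than shut.
Start: joints at [-0.099, 0.333, 0.04, 1.465, -0.013, 1.343, -0.059], TCP at [649.972, -0.012, 231.308] pointing down, gripper open.
Joint ranges: [-2.58, 2.58], [-0.38, 2.09], [-1.3, 1.39], [0.25, 2.4], [-1.5, 4.64], [0.08, 2.09], [-2.65, 2.65]. Speed limits (rad/s): [2.22, 2.22, 2.79, 2.79, 3.14, 3.14, 3.14].

INTERFACE

Orientations are given as a unit quaternion [x, y, z, w].
In Python, from workcell import arm, vision, workorder gives the robot as it stands. The module is installed in compiled form; this text tells all that it offers.
- The arm moves only by the tool step_arm, never from a script. Its argument "commands" is a list of rows, each a list of 4 numbers: the shift along the world's x, y, z in cm, then the turn about the world's z in rad. A call has 1 to 20 rows; each row is the pose to reach, as a shift and turn from the pose commanded when the call began; what a row does not reach only later rows make up. A row lasts 1/12 s, in which the tool goes at most 41.7 mm and 7.16 degrees, less where a joint would pass 70% of its speed; a pose out of reach is approached as far as the arm can. A call with a gripper value outside its range is refused whole. "fingers" is the closure, from 0 (fully open) to 1 (shut), set as the call begins (left out, the last holds). The fingers move at their own pace and stop on an object; "grip_force" is the grip in N (left out, the last holds). Time passes only in rows, so rows that repeat a pose let the fingers close. It gives the time, the measured TCP pose, the force and the opening at its end, in the units of the state.
- arm.sense(): the state, without advancing time (a new reading comes with each control period).
- vision.grab_frame(name): name is "scene" or "side" or "wrist"; returns a dict with "frame" (480x640x3 uint8, red, green, blue), "range_z" (480x640 float32, mm along the optical axis (not along the pixel's ray), 0 where there is no reading), "vfov" (degrees; the focal length in pixels is half the picture's height over the tangent of half this angle, whatever the lens; pixels are square), "cx", "cy" (the principal point, pixels), "position" and "attitude" of the camera in the world; the wrist camera has in their place "mount" (4x4, takes a point from camera to tool coordinates, whose origin is the TCP and whose axes are the tool frame's). Camera axes: x right, y up, looking along -z (the intrinsics and any distortion apply to the point x, -y, -z); pixel columns grow to the right and rows downward; lengths in mm; the calibration is good to about 2 mm. A picture is of the moment at which its call begins: read the wrist's pose just before it.
- workorder.finish_job(): hands the job in, once; it reports no verdict.
The state is a dict: "time": time; "qpos": joint angles; "joint_vel": joint speeds; "joint_efforts": joint torques, N m; "ee_pos": TCP position; "orientation": TCP orientation; "contact_force": force on the tool from outside, world axes, zero at the start; "moment": the same for the moment, N m; "opening": finger opening in mm.
Only numpy, scipy, OpenCV 4.12 (cv2) and the standard library are available. Lean on these libraries where they do the work, as an engineer would, in place of code of your own. Each camera call takes 0.05 s, during which the arm holds its last target.

TASK

Unscrew the brass cap from the small gas cylinder on the counter: gas fittings have a left-hand thread, so it should loosen clockwise seen from above. Make sure of the direction by feel with a slight turn, do not screw it down tight the wrong way, and do not pull or lever it off by force while the thread still holds. As soon as it is free, stop turning and lift it off; lower it right way up onto the floor of the low metal tray before you let go, and leave the bowl, the cup and the jar where they are.

Things in the scene. Friction and masses are not known exactly. Their poses are not given: they have to be found in the camera images.
- cylinder: small grey steel gas cylinder standing upright, 170 mm wide, fixed to the counter. Origin: on its axis at the counter, z up. A guard ring 133 mm across tops out 187 mm over the counter. An 18 mm flat spring pin in its outlet pushes the cap up with 9 to 15 N at the start, then stops about 3 mm before the thread lets go; from there the cap just rests on it.
- valve_seat (a point): centre of the brass valve shoulder's top face (50 mm across), on the cylinder's axis, 190 mm above the counter; axes as the cylinder's. On it stands the outlet: a 23 mm core 23 mm tall with two left-hand ridges, 32.5 mm across over them; the cap's two inner lugs run under these with 1 mm of play. Turned over 40 degrees past its release, a cap not lifted runs its lugs hard against end stops.
- cap: brass cap, 0.11 kg: round skirt 42 mm across, 28 mm tall with a flat roof; on the roof an upright bar grip 46 mm long (cap's x), 12 mm thick (y), 28 mm tall; 56 mm in all. Origin: centre of its open underside, z up; grip the flat sides of the bar, 30 to 56 mm above the origin. Starts screwed on, 2 to 8 mm above the valve shoulder, how far differs. More than 36 N on the thread harms it.
- cap_bar_end (a point): point on the cap's bar, 22 mm from its axis along x, 42 mm above its origin. Clockwise from above the cap rises 20 mm per turn against 0.02 to 0.3 N m; the thread lets go after 65 to 175 degrees, differently each time (felt: a light lift is no longer held). Then it lifts off with its weight alone. Left between grasps, it stays. The other way it draws down and is tight within 15 to 110 degrees.
- tray: low open metal tray 160 x 200 x 30 mm (x, y, z), walls and floor 3 mm thick, too heavy to shift; on the left or right of the cylinder. Origin: centre of its underside, z up.
- bowl: white ceramic bowl, 140 mm across, 60 mm tall, on the other side of the cylinder from the tray; leave it. Origin: centre of its underside.
- cup: steel cup, 72 mm across, 85 mm tall, beyond the cylinder; leave it. Origin: centre of its underside.
- jar: amber glass jar with a metal lid, 68 mm across, 90 mm tall, beyond the cylinder; leave it. Origin: centre of its underside.
There are look-alikes about, which are no part of the job. Of the things like the cap, leave any that is pink or purple; of the rest the smaller one is meant.

How it is judged:
By the outcome, as a careful person would: the job done as asked, in the order asked, and still so for the second after the job is handed in, with the robot touching nothing.
It also fails if it takes over 72 s, if anything falls off the work surface, if the arm or the gripper's body presses on something with over 40 N, if the wrist force passes 120 N, or if a joint passes its speed limit or range.

## Working session

There is one attempt and no reset: what is moved stays moved. The work goes in short steps, Python scripts to look and compute and a tool call to move; the robot and the scene stay as the last step left them, time stands still between calls to the robot, and variables do not carry over. Pictures are saved under pics/ and viewed, and the job is handed in when it is done.

Besides the shell and the picture viewer there is one more tool, called after "Request:" as name([rows], argument=value, ...), one row to a line, values as JSON. step_arm: Moves the arm, as the interface text tells. Its arguments: {"type":"object","properties":{"commands":{"type":"array"},"fingers":{"type":"number"},"grip_force":{"type":"number"}},"required":["commands"]}

```bash
mkdir -p pics; cat > h.py <<'E'
import numpy as np, cv2
from workcell import arm, vision, workorder
from scipy.spatial.transform import Rotation as R
def grab(n):
    s=arm.sense(); f=vision.grab_frame(n)
    if 'mount' in f:
        T=np.eye(4);T[:3,:3]=R.from_quat(s['orientation']).as_matrix();T[:3,3]=s['ee_pos'];T=T@np.array(f['mount'])
    else:
        T=np.eye(4);a=np.array(f['attitude']);T[:3,:3]=R.from_quat(a).as_matrix() if a.size==4 else a;T[:3,3]=f['position']
    f['T']=T;return f
def save(f,n): cv2.imwrite('pics/'+n+'.png',f['frame'][:,:,::-1])
def cloud(f):
    z=f['range_z'];h,w=z.shape;fl=h/2/np.tan(np.radians(f['vfov'])/2)
    u,v=np.meshgrid(np.arange(w),np.arange(h))
    P=np.stack([(u-f['cx'])/fl*z,-(v-f['cy'])/fl*z,-z],-1)
    W=P@f['T'][:3,:3].T+f['T'][:3,3];W[z==0]=np.nan;return W
E
python3 - <<'E'
from h import *
print(arm.sense(),arm.pinch_z)
for n in('scene','side','wrist'):
    f=grab(n);save(f,n+'0');print(n,{k:f[k] for k in f if k not in('frame','range_z')})
    np.savez('/tmp/'+n,rgb=f['frame'],W=cloud(f))
E
```

```text
{'time': 0.0, 'qpos': array([-0.09920701,  0.33391007,  0.03987053,  1.46628549, -0.01343422,
        1.34333078, -0.05846652]), 'joint_vel': array([-0.00152224,  0.0002818 ,  0.00110257, -0.00015566,  0.00095557,
       -0.00206435, -0.00068367]), 'joint_efforts': array([ 4.63630895e-04, -6.58554840e+01,  1.36586554e+00, -4.05554795e+01,
        1.68904377e-02,  1.27170872e-02, -1.99809978e-05]), 'ee_pos': array([ 6.49524873e+02, -1.12703202e-02,  2.30414810e+02]), 'orientation': array([ 9.99999652e-01,  9.20826160e-06, -8.32970577e-04,  3.92391496e-05]), 'contact_force': array([ 0.10454179, -0.17562811, -0.99589047]), 'moment': array([ 0.03069897, -0.02305338, -0.0268299 ]), 'opening': 85.74229936100798} 18.700000000000003
scene {'vfov': 49.18071166688349, 'cx': 324.55568990243313, 'cy': 232.43157705870587, 'position': array([1060.13700165, -592.87522302,  796.35476645]), 'attitude': array([0.3987468 , 0.1433163 , 0.31108281, 0.85069907]), 'T': array([[ 7.65375846e-01, -4.14981882e-01,  4.91924640e-01,
         1.06013700e+03],
       [ 6.43569549e-01,  4.88456955e-01, -5.89260587e
[... 853 characters left out ...]
7, 'mount': array([[ 9.99999900e-01,  2.93381022e-04,  3.36617145e-04,
        -1.40861787e-01],
       [ 3.77454786e-04, -9.58162534e-01, -2.86224414e-01,
        -7.25029050e+01],
       [ 2.38561126e-04,  2.86224512e-01, -9.58162550e-01,
        -1.41039254e+02],
       [ 0.00000000e+00,  0.00000000e+00,  0.00000000e+00,
         1.00000000e+00]]), 'T': array([[ 9.99998638e-01, -8.72477460e-05,  1.64830661e-03,
         6.49670092e+02],
       [-3.88318430e-04,  9.58139364e-01,  2.86301952e-01,
         7.25074774e+01],
       [-1.60428665e-03, -2.86302202e-01,  9.58138025e-01,
         3.71592578e+02],
       [ 0.00000000e+00,  0.00000000e+00,  0.00000000e+00,
         1.00000000e+00]])}
```

View pics/scene0.png

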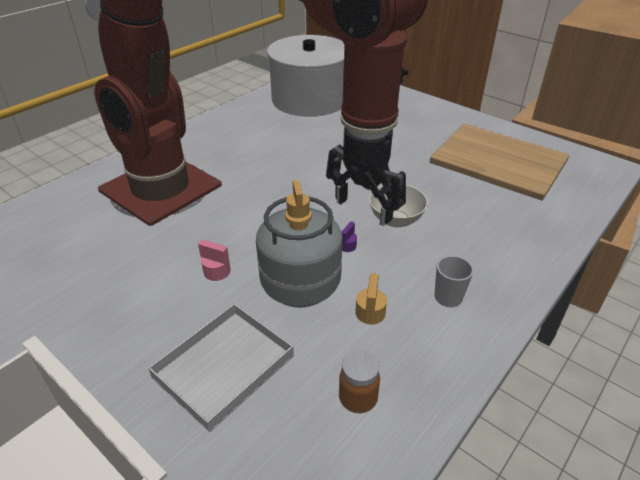

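View pics/side0.png

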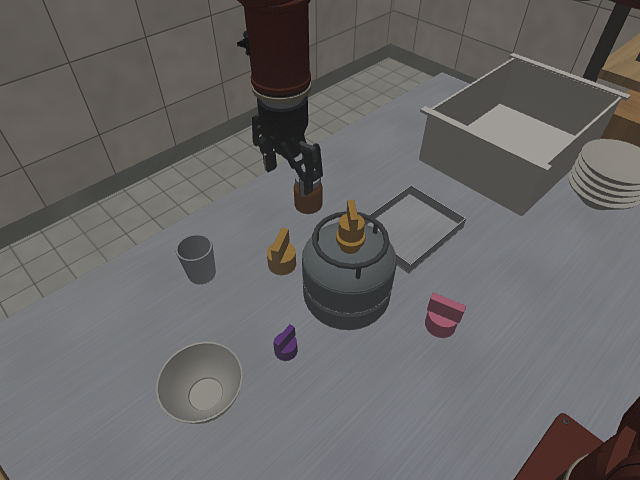

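View pics/wrist0.png

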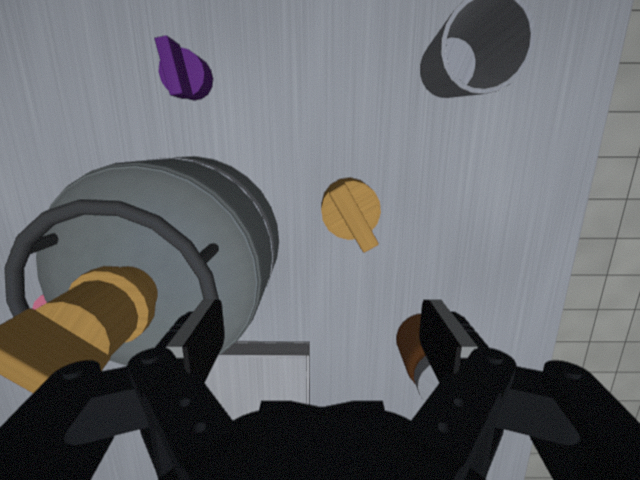

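Candidates, as scene pixels:
- Brass cap on the cylinder: (298,205)
- Loose brass-coloured cap on the counter: (371,300)
- Pink cap: (214,262)
- Purple cap: (349,238)

The wanted cap is the one screwed onto the cylinder. The tray is at (222,362), on the robot's right. Next I'll measure and take close crops.

```bash
python3 - <<'E'
from h import *
ims=[]
for n,(u,v) in {'scene':(298,205),'side':(351,228)}.items():
    d=np.load('/tmp/%s.npz'%n);rgb,W=d['rgb'],d['W']
    c=rgb[v-50:v+50,u-50:u+50];ims.append(cv2.resize(c[:,:,::-1],(400,400),interpolation=cv2.INTER_CUBIC))
    hsv=cv2.cvtColor(rgb,cv2.COLOR_RGB2HSV)
    br=(hsv[...,0]>8)&(hsv[...,0]<25)&(hsv[...,1]>130)
    cyl=np.zeros(br.shape,bool);cyl[v-40:v+40,u-40:u+40]=1
    m=br&cyl&(W[...,2]>150)
    P=W[m]
    print(n,m.sum(),'ztop',np.nanpercentile(P[:,2],[1,50,95,99]))
    zt=np.nanpercentile(P[:,2],98)
    Q=P[P[:,2]>zt-4][:,:2].astype(np.float32)
    print(' bar top',cv2.minAreaRect(Q),len(Q))
    Q=P[P[:,2]>zt-25][:,:2].astype(np.float32); print(' bar all',cv2.minAreaRect(Q))
    # skirt roof
    for lo,hi in((zt-31,zt-25),):
        Q=P[(P[:,2]>lo)&(P[:,2]<hi)]; print(' roof',Q.mean(0),len(Q),np.ptp(Q,axis=0))
    # loose cap
    m=br&(W[...,2]<90)&(W[...,2]>5)&(np.abs(W[...,0]-650)<200)
    print(' table z',np.nanmedian(W[(np.abs(W[...,2])<15)][:,2]))
    # guard ring top / cylinder
    g=(hsv[...,1]<60)&(W[...,2]>178)&(W[...,2]<200)
    G=W[g];c0=np.median(P[:,:2],0);G=G[np.hypot(*(G[:,:2]-c0).T)<90]
    # circle fit
    A=np.c_[2*G[:,:2],np.ones(len(G))];s=np.linalg.lstsq(A,(G[:,:2]**2).sum(1),rcond=None)[0]
    print(' ring',s[:2],np.sqrt(s[2]+s[0]**2+s[1]**2),len(G),np.percentile(G[:,2],[5,50,95]))
    # tray: 
    T=W[(W[...,2]>22)&(W[...,2]<36)&(W[...,1]<-90)&(W[...,0]>450)&(W[...,0]<850)]
    n_,l,st,ce=cv2.connectedComponentsWithStats(((W[...,2]>15)&(W[...,2]<36)&(hsv[...,1]<60)&(W[...,1]<-60)).astype(np.uint8))
    k=1+np.argmax(st[1:,4]);print(' tray rim',cv2.minAreaRect(W[l==k][:,:2].astype(np.float32)),st[k])
    for k in range(1,n_):
        if st[k,4]>60: print('   ',st[k],np.nanmean(W[l==k],0))
cv2.imwrite('pics/crop.png',np.hstack(ims))
E
```

```text
scene 484 ztop [167.96271695 219.71671893 250.91870106 251.67571724]
 bar top ((520.0771484375, -26.721874237060547), (9.69959545135498, 44.094573974609375), 52.43126678466797) 70
 bar all ((521.2634887695312, -26.33126449584961), (11.973470687866211, 45.461952209472656), 52.85337448120117)
 roof [521.53220253 -27.57485081 222.6712284 ] 115 [39.02446479 40.19114737  5.3138319 ]
 table z -0.07443353965481947
 ring [521.47068412 -26.37821323] 61.13680832728748 682 [180.61095384 184.79654637 187.47303369]
 tray rim ((553.5643310546875, -268.9126892089844), (202.13571166992188, 164.14524841308594), 89.26886749267578) [ 148  304  146  124 1937]
    [  0 125  43  23 303] [-493.63886089 -121.82283837   25.41018043]
    [132 189  18  11  74] [ 23.55175615 -68.15352534  26.5572905 ]
    [263 288  55  19 196] [558.68125562 -91.59769889  29.70725207]
    [ 148  304  146  124 1937] [ 555.05489517 -272.71617729   24.36379609]
    [  0 395 129  85 781] [ 431.56183427 -537.15014063   25.6166675 ]
side 522 ztop [166.80285133 223.16203566 251.88655895 252.5071894 ]
 bar top ((520.3963623046875, -23.44313621520996), (11.275075912475586, 47.21839141845703), 51.40628433227539) 138
 bar all ((520.482177734375, -23.331960678100586), (11.570918083190918, 47.218055725097656), 51.43458938598633)
 roof [520.29792347 -21.3599333  223.40975848] 197 [41.53137656 41.73094242  5.67347368]
 table z 0.49172830798670475
 ring [519.09642576 -22.02068853] 61.28924761649261 962 [181.63868486 185.85202414 187.98539592]
 tray rim ((489.65936279296875, -551.3490600585938), (396.4081726074219, 196.78196716308594), 39.46221160888672) [420 149 157  63 964]
    [ 43   0 131  39 723] [2126.49949702 -304.54361221   25.19743858]
    [462  95 121  39 773] [ 600.86719011 -871.42470878   25.76035978]
    [420 149 157  63 964] [ 515.60787277 -518.80402376   25.50497761]
    [369 185  97  84 922] [ 542.12349891 -297.93347274   24.4578708 ]
```

View pics/crop.png

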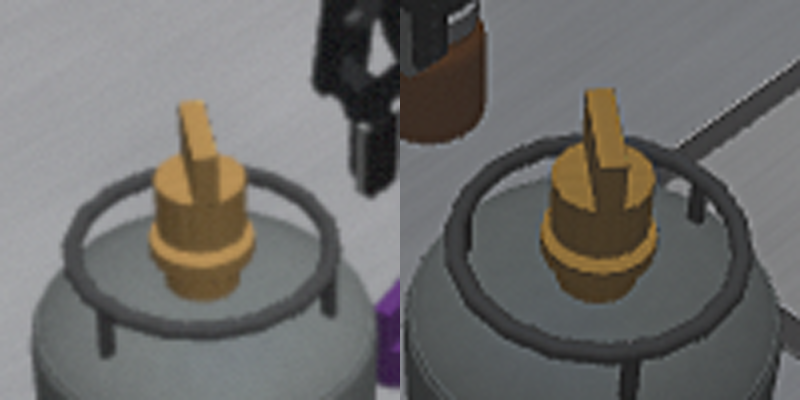

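The close crop shows the brass cap on the cylinder, bar upright, with the valve collar below it. The bar is at about (520.6, -25), its top at z≈252, its thin direction at about +52°. I'll move to a hover above it.

Request:
step_arm([
  [0,0,3,0.1],
  [0,0,6,0.2],
  [-3,-0.5,7,0.3],
  [-6,-1,7,0.4],
  [-9,-2,7,0.5],
  [-11,-2.5,7,0.6],
  [-12.9,-2.5,7,0.7],
  [-12.9,-2.5,7,0.8],
  [-12.9,-2.5,7,0.9],
  [-12.9,-2.5,7,0.9],
  [-12.9,-2.5,7,0.9],
  [-12.9,-2.5,7,0.9],
], fingers=0)

```text
time: 1.15
ee_pos: [521.0, -25.0, 301.1]
orientation: [0.901, 0.433, -0.0, -0.0]
contact_force: [0.3, 1.1, -0.4]
opening: 85.6
```

```bash
python3 - <<'E'
from h import *
s=arm.sense();print(s['time'],s['qpos'],s['ee_pos'],s['contact_force'],s['moment'],R.from_quat(s['orientation']).as_matrix()[:,0])
f=grab('wrist');save(f,'wrist1');W=cloud(f)
hsv=cv2.cvtColor(f['frame'],cv2.COLOR_RGB2HSV)
br=(hsv[...,0]>8)&(hsv[...,0]<25)&(hsv[...,1]>130)&(W[...,2]>200)&(np.hypot(W[...,0]-520,W[...,1]+25)<40)
P=W[br];zt=np.percentile(P[:,2],98);print(zt,cv2.minAreaRect(P[P[:,2]>zt-4][:,:2].astype(np.float32)),(P[:,2]>zt-4).sum())
T=(W[...,2]>15)&(W[...,2]<36)&(W[...,1]<-100);print(T.sum())
# tray both views
for n in('scene','side'):
    d=np.load('/tmp/%s.npz'%n);V=d['W']
    m=(V[...,2]>27)&(V[...,2]<33)&(V[...,0]>450)&(V[...,0]<660)&(V[...,1]<-150)&(V[...,1]>-400)
    Q=V[m];print(n,np.percentile(Q,[1,99],axis=0),cv2.minAreaRect(Q[:,:2].astype(np.float32)))
    m=(V[...,0]>500)&(V[...,0]<600)&(V[...,1]<-220)&(V[...,1]>-310);print(np.nanmedian(V[m][:,2]))
E
```

```text
1.15 [-8.42031775e-03  4.61183480e-02 -3.01350215e-02  1.66317984e+00
  1.42151598e-03  1.43283455e+00  8.58020795e-01] [520.98978459 -24.97389971 301.07513851] [ 0.34632755  1.1208141  -0.38886223] [ 0.00186508 -0.03860543 -0.03298895] [ 6.24159956e-01  7.81296502e-01 -3.53668454e-04]
385.99133441510395 ((508.7095031738281, -16.326690673828125), (62.930747985839844, 10.747108459472656), 51.95615768432617) 88
3652
scene [[ 472.62274323 -369.58233319   27.04224142]
 [ 634.55593849 -169.45515475   32.46753841]] ((553.2801513671875, -269.2901306152344), (201.52516174316406, 162.8168487548828), 89.45023345947266)
2.8847606180454477
side [[ 473.88752673 -368.67021869   27.1165213 ]
 [ 634.78509713 -167.5706764    32.72725647]] ((554.8482055664062, -268.32757568359375), (201.13815307617188, 162.2808837890625), 89.24081420898438)
3.5063748919424143
```

View pics/wrist1.png

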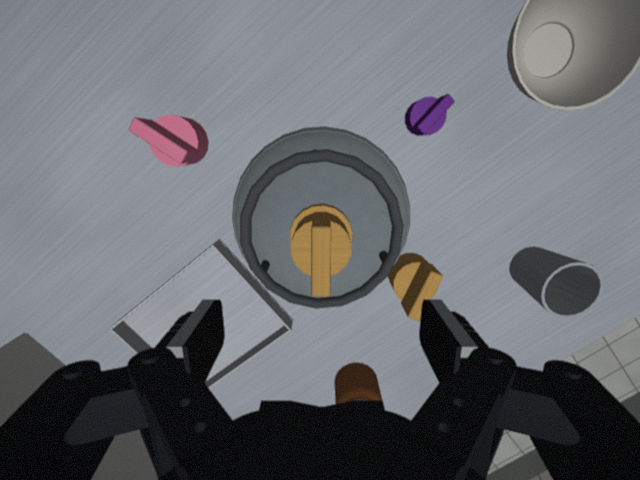

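The wrist view shows the bar at (320,260), centred between the jaws and parallel to the pads. The guard ring lies well outside. I'll descend and grip.

Request:
step_arm([
  [0,0,-2.5,0],
  [0,0,-5,0],
  [0,0,-6.5,0],
  [0,0,-7.2,0],
  [0,0,-7.4,0],
  [0,0,-7.4,0],
  [0,0,-7.4,0],
])

```text
time: 1.78
ee_pos: [521.6, -25.0, 228.4]
orientation: [0.901, 0.435, 0.001, 0.0]
contact_force: [0.2, -0.1, 0.1]
opening: 85.2
```

```bash
python3 - <<'E'
from h import *
s=arm.sense();print(s['time'],s['ee_pos'],s['contact_force'],s['moment'])
f=grab('wrist');save(f,'wrist2');W=cloud(f)
hsv=cv2.cvtColor(f['frame'],cv2.COLOR_RGB2HSV)
br=(hsv[...,0]>8)&(hsv[...,0]<25)&(hsv[...,1]>130)&(W[...,2]>200)&(W[...,2]<265)&(np.hypot(W[...,0]-520,W[...,1]+25)<40)
P=W[br];zt=np.percentile(P[:,2],98);print(zt,cv2.minAreaRect(P[P[:,2]>zt-4][:,:2].astype(np.float32)),(P[:,2]>zt-4).sum())
E
```

```text
1.7833 [521.5762829  -25.00155715 228.37256574] [ 0.21263945 -0.10288845  0.05297014] [ 0.0087703  -0.01155861 -0.02821503]
250.06627394656127 ((518.1217041015625, -23.722440719604492), (11.846258163452148, 46.23875427246094), 50.71704864501953) 2908
```

View pics/wrist2.png

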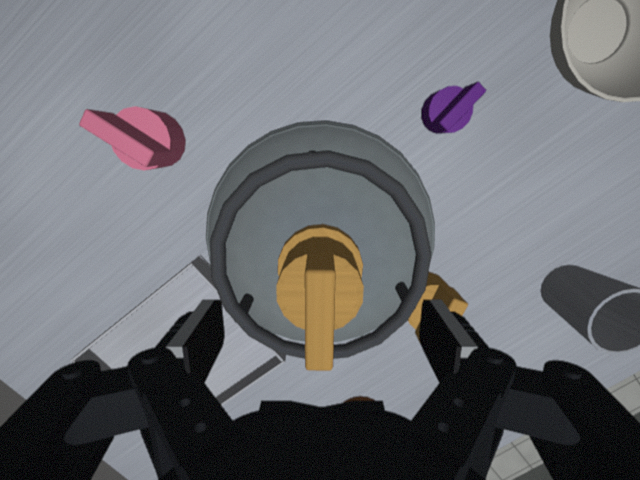

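The bar is about 1 mm off the tool's centre. I'll correct that and close with 60 N.

Request:
step_arm([
  [-0.1,0,-0.1,-0.01],
  [-0.1,0,-0.1,-0.01],
  [-0.1,0,-0.1,-0.01],
  [-0.1,0,-0.1,-0.01],
  [-0.1,0,-0.1,-0.01],
  [-0.1,0,-0.1,-0.01],
  [-0.1,0,-0.1,-0.01],
  [-0.1,0,-0.1,-0.01],
  [-0.1,0,-0.1,-0.01],
  [-0.1,0,-0.1,-0.01],
], fingers=1, grip_force=60)

```text
time: 2.67
ee_pos: [520.0, -25.0, 226.5]
orientation: [0.903, 0.43, 0.0, 0.0]
contact_force: [-0.8, 0.8, 1.4]
opening: 10.4
```

```bash
cat > s.py <<'E'
from h import *
s=arm.sense();x=R.from_quat(s['orientation']).as_matrix()[:,0]
print(round(s['time'],2),s['ee_pos'].round(2),'yaw %.2f'%np.degrees(np.arctan2(x[1],x[0])),'F',s['contact_force'].round(2),'M',s['moment'].round(3),'op %.1f'%s['opening'],'q7 %.2f'%s['qpos'][6])
E
python3 s.py
```

```text
2.67 [520.03 -24.96 226.47] yaw 50.99 F [-0.85  0.82  1.39] M [ 0.02   0.158 -0.014] op 10.4 q7 0.85
```

The bar is held. First a slight clockwise feel turn of 0.1 rad, rising at the thread pitch.

Request:
step_arm([
  [0,0,0.01,-0.03],
  [0,0,0.02,-0.06],
  [0,0,0.03,-0.1],
  [0,0,0.03,-0.1],
  [0,0,0.03,-0.1],
])

```text
time: 3.08
ee_pos: [520.0, -25.0, 226.6]
orientation: [0.923, 0.385, 0.0, 0.0]
contact_force: [-0.5, -0.2, 1.3]
opening: 10.8
```

```bash
python3 s.py
```

```text
3.08 [520.   -25.05 226.64] yaw 45.31 F [-0.45 -0.21  1.3 ] M [-0.021  0.108 -0.093] op 10.8 q7 0.75
```

Request:
step_arm([
  [0,0,0.03,-0.1],
  [0,0,0.06,-0.2],
  [0,0,0.1,-0.3],
  [0,0,0.1,-0.3],
])

```text
time: 3.42
ee_pos: [520.2, -25.1, 227.8]
orientation: [0.971, 0.241, 0.0, 0.0]
contact_force: [-0.0, -1.3, 2.7]
opening: 10.9
```

```bash
python3 s.py
```

```text
3.42 [520.17 -25.09 227.81] yaw 27.87 F [-0.01 -1.28  2.72] M [-0.198 -0.023 -0.098] op 10.9 q7 0.45
```

Clockwise turns freely, with no moment build-up and the cap pushing slightly upward. I'll continue to about 60° in total.

Request:
step_arm([
  [0,0,0.03,-0.1],
  [0,0,0.06,-0.2],
  [0,0,0.1,-0.3],
  [0,0,0.13,-0.4],
  [0,0,0.16,-0.5],
  [0,0,0.2,-0.63],
  [0,0,0.2,-0.63],
  [0,0,0.2,-0.63],
])

```text
time: 4.08
ee_pos: [520.1, -25.5, 229.6]
orientation: [0.998, -0.067, 0.0, 0.0]
contact_force: [1.2, -2.6, -0.0]
opening: 10.4
```

```bash
python3 s.py; python3 - <<'E'
from h import *
f=grab('side');cv2.imwrite('pics/side1.png',cv2.resize(f['frame'][160:300,270:430,::-1],None,fx=4,fy=4))
E
```

```text
4.08 [520.06 -25.48 229.55] yaw -7.70 F [ 1.19 -2.64 -0.05] M [-0.569 -0.263 -0.094] op 10.4 q7 -0.17
```

View pics/side1.png

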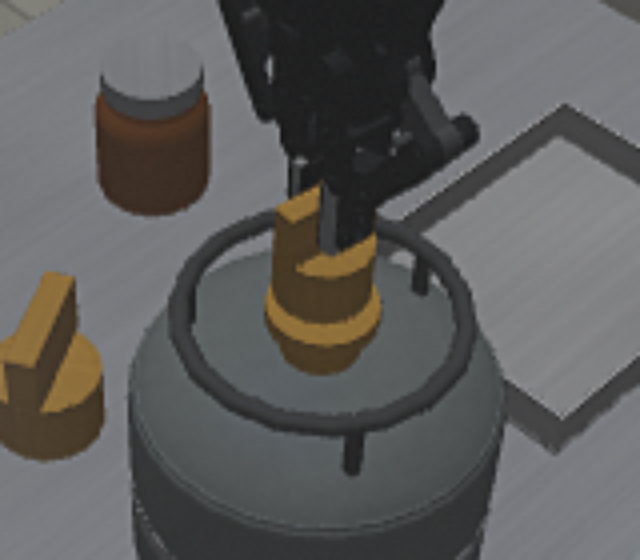

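The crop shows the bar turned with the jaws at about (305,230) and the cap sitting higher above the collar. Now a light lift test to learn the stiffness.

Request:
step_arm([
  [0,-0.03,0.05,0],
  [0,-0.03,0.1,0],
  [0,-0.03,0.1,0],
])

```text
time: 4.38
ee_pos: [519.9, -25.5, 229.9]
orientation: [0.998, -0.069, -0.0, 0.0]
contact_force: [3.2, -2.6, -6.4]
opening: 10.9
```

```bash
python3 s.py
```

```text
4.38 [519.87 -25.52 229.91] yaw -7.90 F [ 3.21 -2.57 -6.39] M [-0.505 -1.002  0.023] op 10.9 q7 -0.17
```

It is held: -6.4 N for 1 mm of lift. From here I turn about 10° at a time: relax, turn, light lift, read.

Request:
step_arm([
  [0,0,-0.07,0],
  [0.02,-0.03,-0.05,-0.08],
  [0.02,-0.03,-0.02,-0.17],
  [0.02,-0.03,-0.02,-0.17],
  [0.02,-0.03,0.03,-0.17],
  [0.02,-0.03,0.05,-0.17],
  [0.02,-0.03,0.05,-0.17],
])

```text
time: 4.97
ee_pos: [519.3, -25.4, 230.3]
orientation: [0.988, -0.153, -0.001, 0.0]
contact_force: [-1.9, -0.7, -7.9]
opening: 11.0
```

```bash
python3 s.py
```

```text
4.97 [519.26 -25.43 230.28] yaw -17.62 F [-1.91 -0.71 -7.91] M [-0.219  0.355 -0.065] op 11.0 q7 -0.34
```

Still held at 69° turned.

Request:
step_arm([
  [0,0,-0.07,0],
  [0,0,-0.05,-0.08],
  [0,0,-0.02,-0.17],
  [0,0,-0.02,-0.17],
  [0,0,0.03,-0.17],
  [0,0,0.05,-0.17],
  [0,0,0.05,-0.17],
])

```text
time: 5.55
ee_pos: [519.3, -25.5, 230.9]
orientation: [0.972, -0.237, -0.001, 0.0]
contact_force: [-3.9, -1.2, -9.6]
opening: 10.7
```

```bash
python3 s.py
```

```text
5.55 [519.34 -25.48 230.88] yaw -27.36 F [-3.88 -1.19 -9.56] M [-0.167  1.013 -0.027] op 10.7 q7 -0.51
```

Request:
step_arm([
  [0,0,-0.07,0],
  [0,0,-0.05,-0.08],
  [0,0,-0.02,-0.17],
  [0,0,-0.02,-0.17],
  [0,0,0.03,-0.17],
  [0,0,0.05,-0.17],
  [0,0,0.05,-0.17],
])

```text
time: 6.13
ee_pos: [519.6, -25.5, 231.4]
orientation: [0.948, -0.319, -0.001, 0.0]
contact_force: [-5.7, -0.6, -13.1]
opening: 10.6
```

```bash
python3 s.py
```

```text
6.13 [519.56 -25.5  231.45] yaw -37.15 F [ -5.69  -0.65 -13.05] M [-0.017  1.178 -0.068] op 10.6 q7 -0.68
```

Held. The spring is fading, so I'll cut the upward bias and ease the sideways force.

Request:
step_arm([
  [-0.04,0,-0.12,0],
  [-0.04,0,-0.1,-0.08],
  [-0.04,0,-0.07,-0.17],
  [-0.04,0,-0.07,-0.17],
  [-0.04,0,-0.03,-0.17],
  [-0.04,0,0,-0.17],
  [-0.04,0,0,-0.17],
])

```text
time: 6.72
ee_pos: [519.5, -25.4, 231.9]
orientation: [0.917, -0.398, -0.0, -0.0]
contact_force: [-4.5, 0.1, -11.9]
opening: 10.7
```

```bash
python3 s.py
```

```text
6.72 [519.54 -25.37 231.88] yaw -46.94 F [ -4.52   0.11 -11.94] M [ 0.102  1.172 -0.087] op 10.7 q7 -0.85
```

Request:
step_arm([
  [0,0,-0.07,0],
  [0,0,-0.05,-0.08],
  [0,0,-0.02,-0.17],
  [0,0,-0.02,-0.17],
  [0,0,0.03,-0.17],
  [0,0,0.05,-0.17],
  [0,0,0.05,-0.17],
])

```text
time: 7.3
ee_pos: [519.6, -25.4, 232.5]
orientation: [0.88, -0.475, -0.0, 0.0]
contact_force: [-5.9, 0.1, -10.5]
opening: 10.6
```

```bash
python3 s.py
```

```text
7.3 [519.58 -25.42 232.5 ] yaw -56.69 F [ -5.89   0.12 -10.47] M [ 0.078  1.244 -0.01 ] op 10.6 q7 -1.02
```

Still held at 108° turned.

Request:
step_arm([
  [-0.03,0,-0.07,0],
  [-0.03,0,-0.05,-0.08],
  [-0.03,0,-0.02,-0.17],
  [-0.03,0,-0.02,-0.17],
  [-0.03,0,0.03,-0.17],
  [-0.03,0,0.05,-0.17],
  [-0.03,0,0.05,-0.17],
])

```text
time: 7.88
ee_pos: [519.4, -25.1, 233.2]
orientation: [0.837, -0.548, -0.0, -0.0]
contact_force: [-6.9, 0.7, -10.9]
opening: 10.6
```

```bash
python3 s.py
```

```text
7.88 [519.41 -25.12 233.17] yaw -66.42 F [ -6.87   0.65 -10.86] M [ 0.356  1.267 -0.008] op 10.6 q7 -1.19
```

Request:
step_arm([
  [0,0,-0.07,0],
  [0,0,-0.05,-0.08],
  [0,0,-0.02,-0.17],
  [0,0,-0.02,-0.17],
  [0,0,0.03,-0.17],
  [0,0,0.05,-0.17],
  [0,0,0.05,-0.17],
])

```text
time: 8.47
ee_pos: [519.5, -25.2, 234.4]
orientation: [0.787, -0.617, 0.0, -0.0]
contact_force: [-6.7, 1.0, -5.0]
opening: 10.8
```

```bash
python3 s.py
```

```text
8.47 [519.53 -25.16 234.36] yaw -76.15 F [-6.65  0.98 -4.96] M [0.195 1.706 0.017] op 10.8 q7 -1.36
```

At 127° the cap rose more (1.2 mm) and the force dropped, so it may be free. Light lift without turning.

Request:
step_arm([
  [-0.04,0.01,0.04,0],
  [-0.04,0.01,0.08,0],
  [-0.04,0.01,0.1,0],
  [-0.04,0.01,0.1,0],
])

```text
time: 8.8
ee_pos: [519.4, -25.0, 235.6]
orientation: [0.787, -0.617, 0.0, -0.001]
contact_force: [-6.5, 1.3, -4.4]
opening: 10.6
```

```bash
python3 s.py
```

```text
8.8 [519.44 -25.   235.59] yaw -76.15 F [-6.53  1.26 -4.41] M [ 0.347  1.571 -0.044] op 10.6 q7 -1.36
```

It rises with only about 4 N (weight plus side drag), so it is free. I stop turning, ease sideways and lift.

Request:
step_arm([
  [-0.05,0.02,0.1,0],
  [-0.1,0.02,0.2,0],
  [-0.1,0.02,0.3,0],
  [-0.1,0.02,0.3,0],
])

```text
time: 9.13
ee_pos: [519.2, -25.4, 239.0]
orientation: [0.787, -0.617, 0.001, -0.001]
contact_force: [-2.5, 1.2, -0.0]
opening: 11.1
```

```bash
python3 s.py;  python3 - <<'E'
from h import *
f=grab('side');cv2.imwrite('pics/side2.png',cv2.resize(f['frame'][160:300,270:430,::-1],None,fx=4,fy=4))
E
```

```text
9.13 [519.2  -25.4  239.02] yaw -76.20 F [-2.46  1.17 -0.03] M [-0.079  0.521  0.017] op 11.1 q7 -1.36
```

View pics/side2.png

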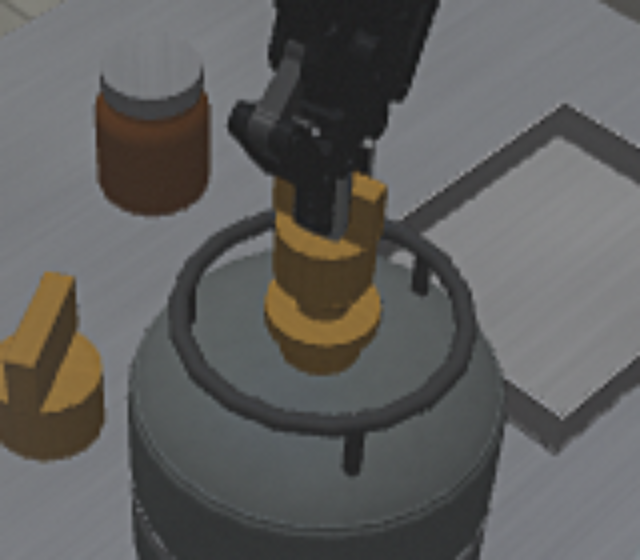

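The cap is clear of the collar, with the outlet core visible beneath it at (320,290) and Fz≈0. I'll lift straight up.

Request:
step_arm([
  [0,0,0.6,0],
  [0,0,1.2,0],
  [0,0,2.0,0],
  [0,0,3.0,0],
  [0,0,4.5,0],
  [0,0,6.0,0],
  [0,0,7.0,0],
  [0,0,7.0,0],
  [0,0,7.0,0],
])

```text
time: 9.93
ee_pos: [518.4, -25.3, 308.1]
orientation: [0.787, -0.617, 0.0, -0.0]
contact_force: [-0.1, -0.8, -2.6]
opening: 10.7
```

```bash
python3 s.py;  python3 - <<'E'
from h import *
f=grab('side');save(f,'side3')
f=grab('scene');W=cloud(f);save(f,'scene3')
E
```

```text
9.93 [518.4  -25.28 308.14] yaw -76.20 F [-0.14 -0.79 -2.62] M [ 0.013  0.019 -0.005] op 10.7 q7 -1.37
```

View pics/side3.png

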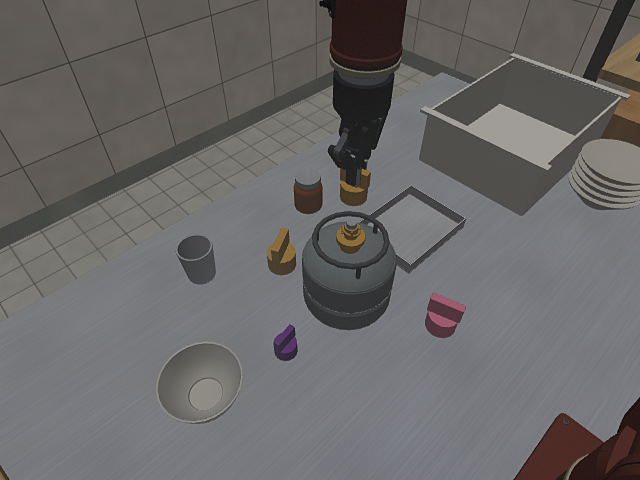

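View pics/scene3.png

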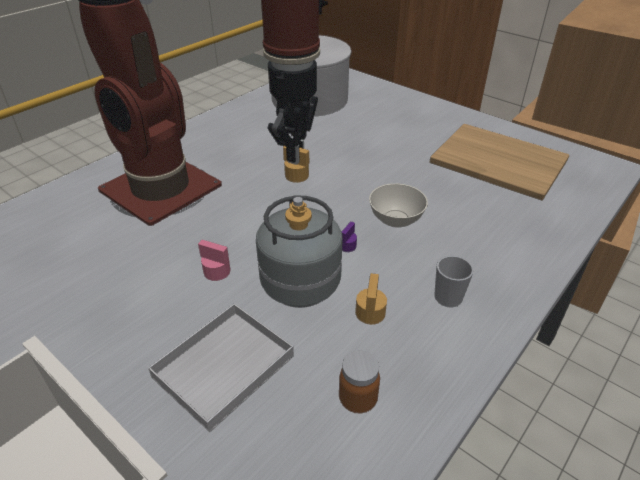

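The cap hangs upright in the jaws at side (353,185). The outlet is bare and the other objects are unmoved. Moving over the tray.

Request:
step_arm([
  [0.3,-2,0,0],
  [0.8,-5,0,0],
  [1.3,-8,0,0],
  [1.8,-11,0,0],
  [2.3,-14,0,0],
  [2.8,-17,0,0],
  [3.2,-20,0,0],
  [3.5,-22.5,0,0],
  [3.6,-24,0,0],
  [3.6,-24,0,0],
  [3.6,-24,-3,0],
  [3.6,-24,-6,0],
  [3.6,-24,-9,0],
  [3.6,-24,-12,0],
  [3.6,-24,-15,0],
  [3.6,-24,-18,0],
  [3.6,-24,-20,0],
  [3.6,-24,-20,0],
  [3.6,-24,-20,0],
])

```text
time: 11.62
ee_pos: [553.3, -264.3, 106.6]
orientation: [0.787, -0.617, -0.001, 0.0]
contact_force: [0.7, 0.3, -0.4]
opening: 11.0
```

```bash
python3 s.py;  python3 - <<'E'
from h import *
s=arm.sense();p=s['ee_pos']
for n in('side','scene'):
    f=grab(n);save(f,n+'4');W=cloud(f)
    hsv=cv2.cvtColor(f['frame'],cv2.COLOR_RGB2HSV)
    br=(hsv[...,0]>8)&(hsv[...,0]<25)&(hsv[...,1]>130)&(np.hypot(W[...,0]-p[0],W[...,1]-p[1])<40)
    z=W[br][:,2];print(n,br.sum(),np.percentile(z,[0,1,3,97,99,100])-p[2])
E
```

```text
11.62 [ 553.33 -264.26  106.62] yaw -76.17 F [ 0.68  0.29 -0.38] M [-0.014 -0.028  0.01 ] op 11.0 q7 -0.89
side 104 [-29.54758627 -24.44552061 -18.89417709  25.81199551  26.39427807
  26.53902318]
scene 266 [-26.02704638 -24.40394785 -22.38991578  27.11099058  27.77445649
 415.79771495]
```

View pics/scene4.png

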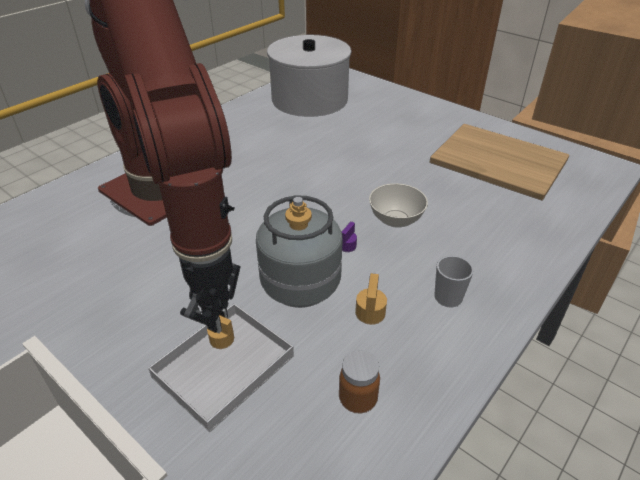

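Bar top is about 26 mm above the TCP, so the underside is about 29.7 mm below it and should touch down at TCP z≈32.7. Descending to just above that.

Request:
step_arm([
  [0,0,-2,0],
  [0,0,-4,0],
  [0,0,-5.5,0],
  [0,0,-6.4,0],
  [0,0,-6.9,0],
  [0,0,-6.9,0],
  [0,0,-6.9,0],
])

```text
time: 12.3
ee_pos: [554.8, -265.6, 39.8]
orientation: [0.787, -0.617, 0.001, -0.0]
contact_force: [0.7, 0.0, -1.8]
opening: 11.0
```

Request:
step_arm([
  [0,0,-0.1,0],
  [0,0,-0.2,0],
  [0,0,-0.3,0],
  [0,0,-0.3,0],
  [0,0,-0.3,0],
])

```text
time: 12.72
ee_pos: [554.1, -265.4, 35.7]
orientation: [0.787, -0.617, 0.0, -0.0]
contact_force: [0.0, -0.6, -0.9]
opening: 10.9
```

```bash
python3 s.py
```

```text
12.72 [ 554.12 -265.36   35.73] yaw -76.21 F [ 0.04 -0.64 -0.93] M [-0.022 -0.009  0.028] op 10.9 q7 -0.87
```

Request:
step_arm([
  [0,0,-0.1,0],
  [0,0,-0.15,0],
  [0,0,-0.2,0],
  [0,0,-0.2,0],
  [0,0,-0.2,0],
])

```text
time: 13.13
ee_pos: [554.3, -265.4, 34.7]
orientation: [0.787, -0.617, 0.0, -0.0]
contact_force: [-4.0, 1.5, 9.6]
opening: 11.0
```

Request:
step_arm([
  [0,0,-0.05,0],
  [0,0,-0.1,0],
  [0,0,-0.1,0],
  [0,0,-0.1,0],
])

```text
time: 13.47
ee_pos: [554.3, -265.4, 34.7]
orientation: [0.787, -0.617, 0.0, -0.0]
contact_force: [-7.9, 3.2, 19.9]
opening: 10.9
```

```bash
python3 s.py
```

```text
13.47 [ 554.33 -265.43   34.71] yaw -76.22 F [-7.95  3.21 19.85] M [ 0.796  1.766 -0.015] op 10.9 q7 -0.87
```

It touched down at 34.7, slightly pressed. I'll relieve the force and then open.

Request:
step_arm([
  [0,0,0.1,0],
  [0,0,0.17,0],
  [0,0,0.17,0],
])

```text
time: 13.72
ee_pos: [554.3, -265.5, 34.8]
orientation: [0.787, -0.617, 0.0, -0.0]
contact_force: [-2.7, 1.4, 6.2]
opening: 10.8
```

```bash
python3 s.py;  python3 - <<'E'
from h import *
f=grab('side');cv2.imwrite('pics/side5.png',cv2.resize(f['frame'][130:290,320:500,::-1],None,fx=4,fy=3.7))
E
```

```text
13.72 [ 554.32 -265.45   34.79] yaw -76.21 F [-2.73  1.45  6.21] M [ 0.21   0.39  -0.004] op 10.8 q7 -0.87
```

View pics/side5.png

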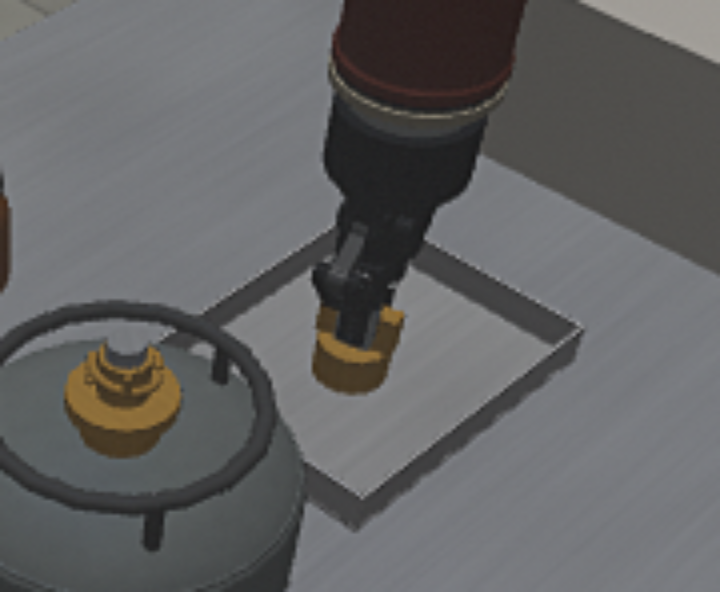

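The cap stands upright on the tray floor at crop (352,365). I open the jaws in place, then retreat straight up.

Request:
step_arm([
  [0,0,0.02,0],
  [0,0,0.02,0],
  [0,0,0.02,0],
  [0,0,0.02,0],
  [0,0,0.02,0],
  [0,0,0.02,0],
  [0,0,0.02,0],
  [0,0,0.02,0],
  [0,0,0.02,0],
  [0,0,0.02,0],
], fingers=0)

```text
time: 14.6
ee_pos: [554.1, -265.3, 34.5]
orientation: [0.787, -0.617, 0.0, -0.0]
contact_force: [-0.1, 0.3, 0.3]
opening: 85.2
```

Request:
step_arm([
  [0,0,1,0],
  [0,0,3,0],
  [0,0,6,0],
  [0,0,9,0],
  [0,0,12,0],
  [0,0,15,0],
  [0,0,18,0],
  [0,0,20,0],
  [0,0,20,0],
  [0,0,20,0],
  [0,0,20,0],
])

```text
time: 15.52
ee_pos: [553.7, -265.1, 234.2]
orientation: [0.787, -0.617, -0.0, 0.0]
contact_force: [0.1, 0.5, -0.3]
opening: 85.6
```

```bash
python3 s.py;  python3 - <<'E'
from h import *
for n in('side','scene'):
    f=grab(n);save(f,n+'6');W=cloud(f)
    hsv=cv2.cvtColor(f['frame'],cv2.COLOR_RGB2HSV)
    br=(hsv[...,0]>8)&(hsv[...,0]<25)&(hsv[...,1]>130)&(np.hypot(W[...,0]-554,W[...,1]+265)<50)&(W[...,2]<100)
    P=W[br];print(n,br.sum(),np.percentile(P[:,2],[1,50,98]));Q=P[P[:,2]>np.percentile(P[:,2],98)-4];print(cv2.minAreaRect(Q[:,:2].astype(np.float32)))
E
```

```text
15.52 [ 553.73 -265.12  234.24] yaw -76.20 F [ 0.06  0.49 -0.33] M [-0.018  0.013  0.069] op 85.6 q7 -0.90
side 161 [ 7.79716322 38.58182066 61.32644756]
((557.0543212890625, -264.8961486816406), (43.437957763671875, 13.058869361877441), 15.443915367126465)
scene 369 [10.64791863 32.9809822  60.58439638]
((559.0430908203125, -266.3669738769531), (42.497169494628906, 9.955089569091797), 15.050726890563965)
```

View pics/scene6.png

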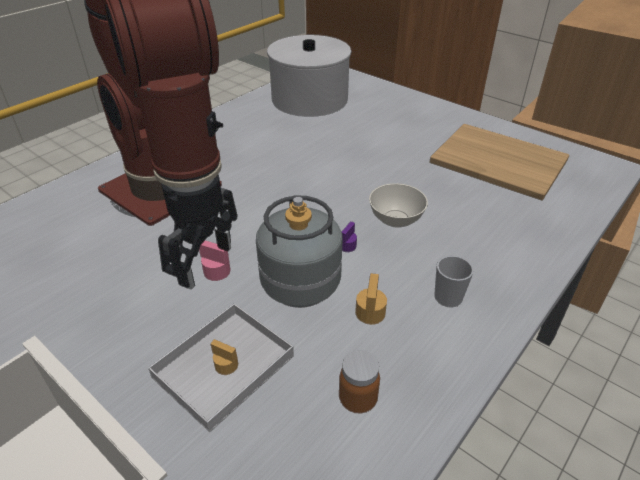

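View pics/side6.png

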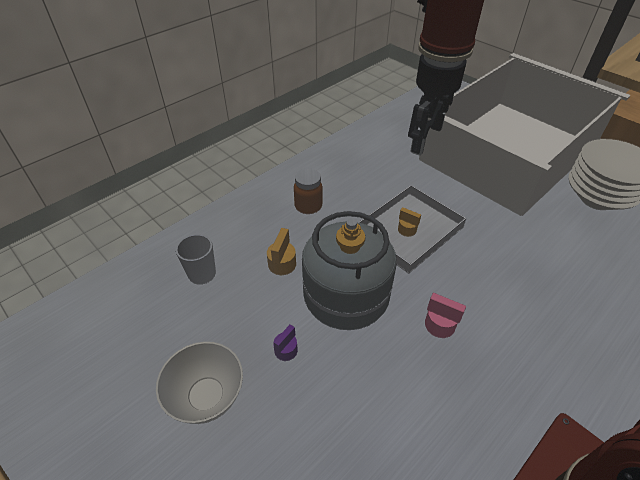

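The cap stands upright on the tray floor at scene (225,357) and side (409,221). The bowl, cup and jar are where they were, and the gripper is clear.

```bash
python3 -c "
from workcell import workorder;print(workorder.finish_job())"
```

```text
the job is handed in; nothing more can be done
None
```

The brass cap is off the cylinder and standing right way up on the tray floor at about (557, -265). I handed the job in at about 15.5 s, with the gripper open and 200 mm above the cap.

- **Unscrewing:** I gripped the bar, and a slight clockwise turn ran freely, so I carried on clockwise. From about 59° I made a light lift test every 10°. These held with 6 to 13 N on the wrist until about 127°, when the cap rose with only about 4 N, so I stopped turning and lifted it off.
- **Placing:** The cap reached the tray floor before I let go. It pressed down with up to 20 N for a moment, which I eased to about 6 N before opening the jaws.
- **Last checks:** In the scene and side views the cap is upright inside the tray, and the bowl, cup, jar and look-alike caps are where they started. The wrist force is near zero.
- **What disagreed:**
  - The bar top measured 60.6 to 61.3 mm against the 59 mm expected, about the 2 mm camera calibration error.
  - While turning, side forces on the bar reached about 7 N from a small centring offset. I eased this, and it was gone once the cap was off.

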